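# Push the clutch slave pistons home and sort out the stiff ones

## Robot

A 6-joint arm with a two-finger parallel gripper is mounted at the origin on a cart in front of the work surface, level with it; the furniture and walls round the work are solid. World frame = base frame: x ahead of the robot, y to its left, z up, the work surface at z = 0. Lengths are in mm, angles in rad, forces in N, time in s.
With the tool pointing down it reaches from about 300 to 875 mm from the base axis. Payload 6.4 kg.
Tool frame: the origin (TCP) lies at the very end of the fingers, on their centre line; the grasp point (between the pads) lies 19 mm behind it (bot.pinch_z is the distance from the TCP to the grasp point, in mm); x points along the fingers, y is the direction in which the jaws open and shut, and the axes are right-handed (so a half turn about x gives the same grasp; the last joint's range is limited). The gripper opens to 88 mm and grips with 3 to 60 N. Pads are 18 mm wide; open, the fingers measure 123 mm over their backs; the gripper's body (75 mm by 187 mm) begins 45 mm behind the grasp point.
Start: joints at [1.083, 0.181, 1.607, -0, 1.354, -0.206], TCP at [159.887, 552.338, 238.714] pointing down, gripper open.
Joint ranges: [-2.99, 2.99], [-0.89, 2.07], [0.3, 2.58], [-1.14, 4.28], [0, 2.63], [-3.12, 3.12]. Speed limits (rad/s): [2.57, 2.57, 3.01, 3.14, 3.14, 3.14].

## Interface

Orientations are given as a unit quaternion [w, x, y, z].
In Python, from rig import monitor, optics, job, bot gives the robot as it stands.
- The arm moves only by the tool drive_tool, never from a script. Its argument "moves" is a list of rows, each a list of 7 numbers: the finger opening in m, from 0 to 0.0881, then the shift along the tool's x, y, z in m, then the turn, a rotation vector about the tool's x, y, z in rad. A call has 1 to 5 rows; each row is the pose to reach, as a shift and turn from the pose commanded when the call began, along the tool's axes at that moment; what a row does not reach only later rows make up. A row lasts 1/8 s, in which the tool goes at most 62.5 mm and 10.7 degrees, less where a joint would pass 70% of its speed; a pose out of reach is approached as far as the arm can. A call with a gripper value outside its range is refused whole. The fingers move at their own pace and stop on an object; the grip force is fixed at half the most. Time passes only in rows, so rows that repeat a pose let the fingers close. It gives the time, the measured TCP pose, the force and the opening at its end, in the units of the state.
- monitor.get_state(): the state, without advancing time (a new reading comes with each control period).
- optics.snapshot(name): name is "side" or "top" or "wrist"; returns a dict with "img" (480x640x3 uint8, red, green, blue), "depth" (480x640 float32, mm along the optical axis (not along the pixel's ray), 0 where there is no reading), "fx", "fy", "cx", "cy" (pixels), "view" (4x4, takes a point from world to camera coordinates). Camera axes: x right, y down, z forward; pixel columns grow to the right and rows downward; lengths in mm; the calibration is good to about 2 mm. The wrist camera is an equidistant fisheye: a pixel r from the principal point sees the ray r / f radians off the axis. A picture is of the moment at which its call begins.
- job.close_job(): hands the job in, once; it reports no verdict.
The state is a dict: "t": time; "q": joint angles; "dq": joint speeds; "joint_efforts": joint torques, N m; "ee_pos": TCP position; "ee_rot": TCP orientation; "ft_force": force on the tool from outside, world axes, zero at the start; "ft_torque": the same for the moment, N m; "width": finger opening in mm.
Only numpy, scipy, OpenCV 4.12 (cv2) and the standard library are available. Lean on these libraries where they do the work, as an engineer would, in place of code of your own. Each camera call takes 0.05 s, during which the arm holds its last target.

## Task

Before the two clutch slave cylinders are fitted, push each one's piston in from above with a light, steady push. If it slides fully home, stand that cylinder upright in the wooden tray; if it stiffens on the way, stop pushing, do not force it, and stand that cylinder upright in the red tray. Lift them by the cast body, not by the piston, leave the piston as the test left it, and leave the other things on the bench alone.

Things in the scene. Friction and masses are not known exactly. Their poses are not given: they have to be found in the camera images.
- cylinder_a_grip (a point): Clutch slave cylinder A, loose, 0.35 to 0.55 kg, standing on its flat foot; B looks the same. This point: mid-body, 40 mm above the underside, on the bore's axis (z, up). Cast body 38 mm in diameter, 60 mm tall, with two flats 40 mm apart facing its own +y and -y (24 mm wide, 20 to 54 mm up): grip there from above. Foot 8 mm thick, ears to +x and -x (74 mm over them), 43 mm across.
- cylinder_b_grip (a point): Clutch slave cylinder B, made like A (same sizes, flats facing its own +y and -y); this point likewise 40 mm above its underside on the bore's axis. Each has a brass port plug on its -x side (to 35 mm from the axis, 30 mm up) and a bleed nipple on its +x side (to 36 mm out, at most 54 mm up), so fingers go down at +y and -y.
- piston_a (a joint): How far piston A is in, m: 0 out, 0.026 fully home on a cushioned stop (about 4 N/mm). Starts at 0 to 0.003; stays where it is left. A sound one slides all the way at about 2 N. In a faulty cylinder (A, B, both or neither; not visible) the force starts to climb somewhere 9 to 13 mm in, about 2 N per mm more, and the piston springs back to just past that place when let go.
- piston_b (a joint): The same for piston B. Forcing a stiff piston (over 18 N before it is home) or ramming a sound one on its stop (over 30 N) would spoil it; 6 to 10 N on the piston is enough to tell a stiff one, or to be sure that a sound one is home.
- piston_a_top (a point): Centre of the flat top face of the bright steel piston of cylinder A, where it is pressed (25 mm in diameter; z along the bore, up). It stands 30 mm above the body top (90 mm above the underside) when fully out, 4 mm above the body top when fully home.
- piston_b_top (a point): Centre of the flat top face of the bright steel piston of cylinder B, where it is pressed (25 mm in diameter; z along the bore, up). It stands 30 mm above the body top (90 mm above the underside) when fully out, 4 mm above the body top when fully home.
- wood_tray: Open wooden tray for cylinders ready to be fitted, 119 x 228 mm, 36 mm high, fixed; origin at the centre of its underside, long side along its own y. Walls 9 mm, floor 6 mm above the bench: room for two cylinders one behind the other along y.
- red_tray: Open red steel tray for rejects, 118 x 200 mm plus a 15 mm wire handle at each short end, 37 mm high over its rim, fixed; origin at the centre of its underside, long side along its own y. Walls 3 mm, floor (black mat) 3 mm above the bench: room for two cylinders one behind the other along y. The two trays may swap sides.
- oil_bottle_red: Oil squeeze bottle with red oil and a long blue spout, 68 mm in diameter, 270 mm tall, loose; origin at the centre of its underside. Leave it alone.
- oil_bottle_yellow: Oil squeeze bottle with yellow oil and a long blue spout, 60 mm in diameter, 240 mm tall, loose; origin at the centre of its underside. Leave it alone.
- blue_guide: Blue plastic alignment tube standing on end, 21 mm in diameter, 108 mm tall, loose; origin at the centre of its underside. Leave it alone.
- valve_spring: Valve spring standing on end, 28 mm in diameter, 42 mm tall, loose; origin at the centre of its underside. Leave it alone.

How it is judged (in metres and radians):
On the way, in this order (a step that is already met when the one before it is completed fails the run):
1. one of the pistons has been pushed in until it pushed back clearly (at least 4.5 N): at its inner stop or where it stiffens (((contact force between the fingers and piston_a above 4.5 N and value of joint piston_a above 0.005 m) or (contact force between the fingers and piston_b above 4.5 N and value of joint piston_b above 0.005 m))), for 0.04 s.
2. the other piston has been pushed in until it pushed back clearly as well (((contact force between the fingers and piston_a above 4.5 N and value of joint each of piston_a, piston_b above 0.005 m) or (contact force between the fingers and piston_b above 4.5 N and value of joint each of piston_b, piston_a above 0.005 m))), for 0.04 s.
At the end, for the whole second after the job is handed in: Each cylinder is at rest and upright (within 7 degrees) on the floor of a tray: in the wooden tray with its piston fully home (within 1.5 mm), or, if it stiffened, in the red tray with its piston left part-way (more than 5 mm in and at least 3.5 mm short of home) (((value of joint piston_a above 0.0245 m and x of cylinder_a_grip in the frame of wood_tray between -0.045 and 0.045 m and y of cylinder_a_grip in the frame of wood_tray between -0.1 and 0.1 m and z of cylinder_a_grip in the frame of wood_tray below 0.052 m and angle between cylinder_a_grip's own z axis and vertical below 0.12 rad) or (value of joint piston_a between 0.005 and 0.0225 m and x of cylinder_a_grip in the frame of red_tray between -0.05 and 0.05 m and y of cylinder_a_grip in the frame of red_tray between -0.09 and 0.09 m and z of cylinder_a_grip in the frame of red_tray below 0.052 m and angle between cylinder_a_grip's own z axis and vertical below 0.12 rad)) and ((value of joint piston_b above 0.0245 m and x of cylinder_b_grip in the frame of wood_tray between -0.045 and 0.045 m and y of cylinder_b_grip in the frame of wood_tray between -0.1 and 0.1 m and z of cylinder_b_grip in the frame of wood_tray below 0.052 m and angle between cylinder_b_grip's own z axis and vertical below 0.12 rad) or (value of joint piston_b between 0.005 and 0.0225 m and x of cylinder_b_grip in the frame of red_tray between -0.05 and 0.05 m and y of cylinder_b_grip in the frame of red_tray between -0.09 and 0.09 m and z of cylinder_b_grip in the frame of red_tray below 0.052 m and angle between cylinder_b_grip's own z axis and vertical below 0.12 rad)) and linear speed of each of cylinder_a, cylinder_b below 0.02 m/s); the robot touches nothing.
It fails at once if a piston is forced: more than 18 N on it before it is home ((contact force between the fingers and piston_a above 18 N and value of joint piston_a below 0.0245 m) or (contact force between the fingers and piston_b above 18 N and value of joint piston_b below 0.0245 m)).
It fails at once if a piston is rammed against its inner stop with more than 30 N (contact force between the fingers and piston_a above 30 N or contact force between the fingers and piston_b above 30 N).
It fails at once if a cylinder is knocked over (angle between any of cylinder_a_grip, cylinder_b_grip's own z axis and vertical above 0.6 rad).
It fails at once if an oil bottle, the blue tube or the valve spring is pushed more than 3 cm or knocked over (distance of any of oil_bottle_red, oil_bottle_yellow, blue_guide, valve_spring from where it was at the start of the episode above 0.03 m or angle between any of oil_bottle_red, oil_bottle_yellow, blue_guide, valve_spring's own z axis and vertical above 0.5 rad).
It also fails if it takes over 72 s, if anything falls off the work surface, if the arm or the gripper's body presses on something with over 40 N, if the wrist force passes 120 N, or if a joint passes its speed limit or range.

## Working session

There is one attempt and no reset: what is moved stays moved. The work goes in short steps, Python scripts to look and compute and a tool call to move; the robot and the scene stay as the last step left them, time stands still between calls to the robot, and variables do not carry over. Pictures are saved under pics/ and viewed, and the job is handed in when it is done.

Besides the shell and the picture viewer there is one more tool, called after "Emit:" by a JSON object that holds its "method" and its "body". drive_tool: Moves the arm, as the interface text tells. Its arguments: {"type":"object","properties":{"moves":{"type":"array"}},"required":["moves"]}

```bash
mkdir -p pics; ls; python3 - <<'E'
from rig import monitor, optics, job, bot
import cv2
s=monitor.get_state(); print({k:s[k] for k in ('t','q','ee_pos','ee_rot','ft_force','width')}, bot.pinch_z)
for n in ('top','side','wrist'):
    o=optics.snapshot(n); cv2.imwrite(f'pics/{n}0.png',o['img'][:,:,::-1]); print(n,o['fx'],o['fy'],o['cx'],o['cy'],o['view'].round(3).tolist())
    import numpy as np; np.savez(f'{n}0.npz',**o)
E
```

```text
pics
{'t': 0.0, 'q': array([ 1.08270679e+00,  1.81535008e-01,  1.60798041e+00,  3.89573574e-06,
        1.35383175e+00, -2.06342565e-01]), 'ee_pos': array([159.61879097, 551.84394212, 237.82688562]), 'ee_rot': array([ 0.69988933,  0.09870087,  0.70031403, -0.09986655]), 'ft_force': array([0.51531575, 0.08237973, 0.48977863]), 'width': 87.58294018222385} 18.700000000000003
top 487.8736668331284 487.8736668331284 319.06791791879937 245.79861129867567 [[0.011, -1.0, -0.004, -92.538], [-0.994, -0.011, -0.107, 571.781], [0.107, 0.005, -0.994, 951.472], [0.0, 0.0, 0.0, 1.0]]
side 508.1837923102166 508.1837923102166 325.004943376392 239.77578666004436 [[0.849, -0.528, 0.007, -550.219], [-0.295, -0.485, -0.824, 199.687], [0.439, 0.697, -0.567, 837.337], [0.0, 0.0, 0.0, 1.0]]
wrist 371.64829954431775 371.64829954431775 312.27114151965077 237.38137733083713 [[0.279, 0.96, -0.001, -575.245], [0.911, -0.265, 0.317, -41.558], [0.304, -0.089, -0.948, 390.021], [0.0, 0.0, 0.0, 1.0]]
```

View pics/top0.png

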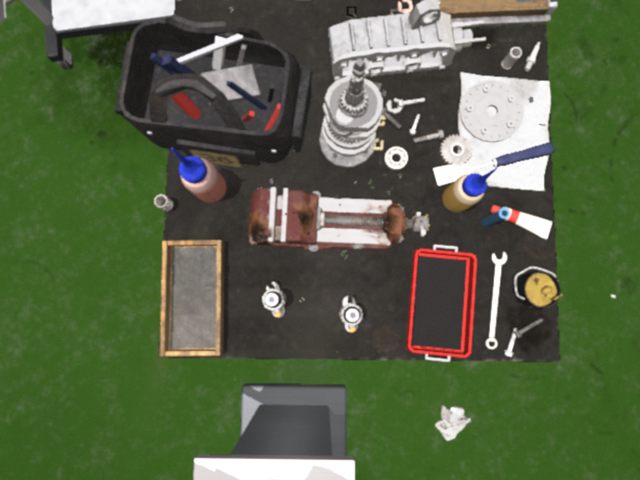

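View pics/side0.png

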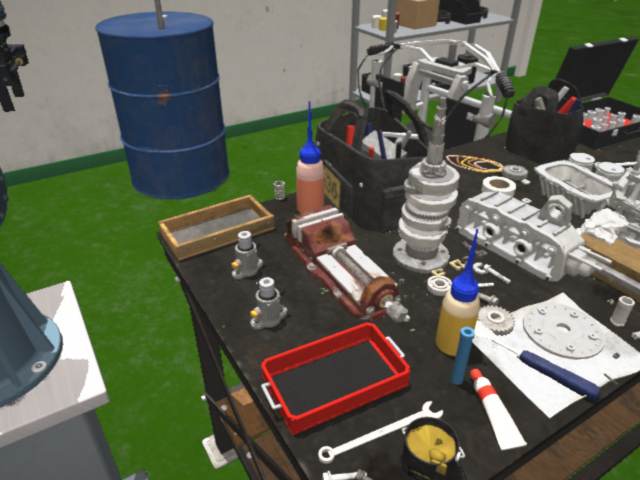

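View pics/wrist0.png

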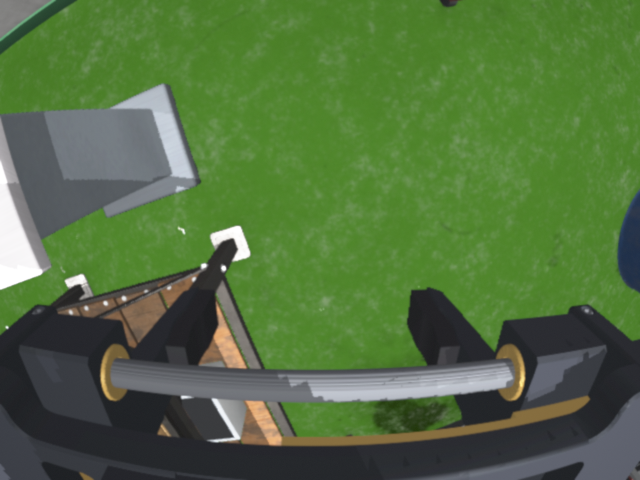

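```bash
cat > h.py <<'E'
import numpy as np, cv2
def load(n): return dict(np.load(n))
def ray_plane(o,u,v,z):
    V=o['view'];R=V[:3,:3];t=V[:3,3];C=-R.T@t
    d=R.T@np.array([(u-o['cx'])/o['fx'],(v-o['cy'])/o['fy'],1.])
    return C+d*(z-C[2])/d[2]
def proj(o,p):
    c=o['view'][:3,:3]@np.array(p,float)+o['view'][:3,3]
    return o['fx']*c[0]/c[2]+o['cx'],o['fy']*c[1]/c[2]+o['cy'],c[2]
def cloud(o):
    d=o['depth'];v,u=np.mgrid[:480,:640]
    P=np.stack([(u-o['cx'])/o['fx']*d,(v-o['cy'])/o['fy']*d,d],-1)
    R=o['view'][:3,:3];t=o['view'][:3,3]
    return (P-t)@R
E
python3 - <<'E'
from h import *
o=load('top0.npz');im=o['img'][:,:,::-1]
a=cv2.resize(im[275:335,250:310],None,fx=6.5,fy=6.5,interpolation=cv2.INTER_CUBIC)
b=cv2.resize(im[285:345,320:380],None,fx=6.5,fy=6.5,interpolation=cv2.INTER_CUBIC)
s=load('side0.npz');js=s['img'][:,:,::-1]
c=cv2.resize(js[225:285,215:275],None,fx=3.25,fy=3.25,interpolation=cv2.INTER_CUBIC)
d=cv2.resize(js[273:333,240:300],None,fx=3.25,fy=3.25,interpolation=cv2.INTER_CUBIC)
cv2.imwrite('pics/z.png',np.vstack([np.hstack([a,b]),np.hstack([c,d,c*0,c*0])]))
X=cloud(o)
for (u,v) in [(272,298),(349,315)]:
    w=X[v-16:v+17,u-16:u+17].reshape(-1,3)
    top=w[w[:,2]>82]; print('top',len(top),top.mean(0).round(1),top[:,2].min(),w[:,2].max(), (top.min(0)+top.max(0))/2)
    w2=X[v-25:v+26,u-25:u+26].reshape(-1,3); b=w2[(w2[:,2]>5)&(w2[:,2]<12)]
    print('foot',len(b),b.min(0).round(),b.max(0).round())
for n,ht,pts in [('wood',36,[(162,241),(224,241),(219,356),(161,356)]),('red',37,[(415,250),(476,253),(470,357),(409,353)])]:
    P=np.array([ray_plane(o,*p,ht) for p in pts]);print(n,P.round().tolist(),P.mean(0).round(1))
print(X[300,195],X[300,440])
E
```

```text
top 141 [465.9  -1.  109.2] 82.18847870168776 1006.7262942045724 [465.45666759 -38.78307768 544.45738645]
foot 101 [421. -42.   5.] [516.  51.  12.]
top 144 [ 439.2 -149.3  107.6] 82.40692308501454 1006.7262942045724 [ 447.20643789 -126.68261667  544.56660864]
foot 100 [ 405. -165.    5.] [ 475. -102.   12.]
wood [[578.0, 229.0, 36.0], [580.0, 104.0, 36.0], [353.0, 107.0, 36.0], [352.0, 221.0, 36.0]] [465.9 165.2  36. ]
red [[566.0, -278.0, 37.0], [561.0, -399.0, 37.0], [357.0, -383.0, 37.0], [364.0, -264.0, 37.0]] [ 461.9 -331.    37. ]
[461.39373553 165.96071817   5.5811149 ] [ 467.06771597 -334.00499887    4.36107898]
```

View pics/z.png

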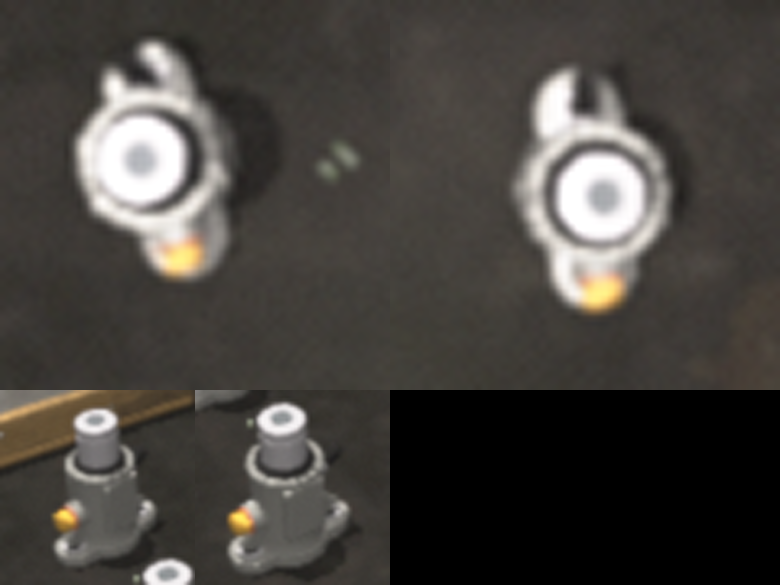

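```bash
python3 - <<'E'
from h import *
o=load('top0.npz');s=load('side0.npz')
def white(o,u0,v0,r,zlo,):
    im=o['img'].astype(int);m=np.zeros((480,640),bool)
    sub=im[v0-r:v0+r+1,u0-r:u0+r+1]
    m[v0-r:v0+r+1,u0-r:u0+r+1]=sub.min(-1)>215
    return m
def brass(o,u0,v0,r):
    im=o['img'].astype(int);m=np.zeros((480,640),bool)
    sub=im[v0-r:v0+r+1,u0-r:u0+r+1]
    m[v0-r:v0+r+1,u0-r:u0+r+1]=(sub[...,0]-sub[...,2]>60)
    return m
for nm,(u,v),(su,sv) in [('L',(272,299),(245,237)),('R',(352,315),(267,284))]:
    m=white(o,u,v,12,0).astype(np.uint8)
    c=max(cv2.findContours(m,0,2)[0],key=cv2.contourArea); e=cv2.minEnclosingCircle(c)
    M=cv2.moments(c);cu,cv_=M['m10']/M['m00'],M['m01']/M['m00']
    P=ray_plane(o,cu,cv_,88.5)
    b=brass(o,u+5,v+16,14);bv,bu=np.nonzero(b);B=ray_plane(o,bu.mean(),bv.mean(),32)
    ms=white(s,su,sv,12,0).astype(np.uint8)
    cs=max(cv2.findContours(ms,0,2)[0],key=cv2.contourArea);es=cv2.fitEllipse(cs)
    Ps=ray_plane(s,*es[0],88.5)
    bs=brass(s,su-5,sv+28,14);y,x=np.nonzero(bs);Bs=ray_plane(s,x.mean(),y.mean(),32)
    d=P-B
    print(nm,(cu,cv_),e,P.round(1),'side',es,Ps.round(1)); print('  brass',bu.mean(),bv.mean(),len(bu),B.round(1),Bs.round(1),'ang top',np.degrees(np.arctan2(d[1],d[0])).round(1),np.hypot(d[0],d[1]), 'side',np.degrees(np.arctan2(*(Ps-Bs)[[1,0]])))
    # depth-based body top points
    X=cloud(o);w=X[v-30:v+30,u-30:u+30].reshape(-1,3);w=w[(w[:,2]<120)]
    print('  depth piston',np.median(o['depth'][v-4:v+5,u-4:u+5]),np.median(X[v-3:v+4,u-3:u+4].reshape(-1,3),0).round(1))
    k=w[(w[:,2]>4)&(w[:,2]<70)]; print('  minrect body',cv2.minAreaRect(k[:,:2].astype(np.float32)))
# trays
im=o['img'].astype(int)
r=((im[...,0]>150)&(im[...,1]<80)&(im[...,2]<80));r[:, :400]=0;r[:240]=0;r[360:]=0;r[:,485:]=0
c=max(cv2.findContours(r.astype(np.uint8),0,2)[0],key=cv2.contourArea)
P=np.array([ray_plane(o,*p[0],36) for p in c])[:,:2].astype(np.float32);print('red',cv2.minAreaRect(P))
w=((im[...,0]-im[...,2]>50));w[:,235:]=0;w[:236]=0
c=max(cv2.findContours(w.astype(np.uint8),0,2)[0],key=cv2.contourArea);P=np.array([ray_plane(o,*p[0],36) for p in c])[:,:2].astype(np.float32);print('wood',cv2.minAreaRect(P),cv2.boundingRect(c))
E
```

```text
L (270.4396929824561, 299.77192982456137) ((271.0, 302.0), 10.816754341125488) [464.    3.4  88.5] side ((244.01336669921875, 234.11793518066406), (5.78757381439209, 9.87767219543457), 80.41468811035156) [462.9   3.   88.5]
  brass 277.5 314.17857142857144 28 [435.5  -5.4  32. ] [433.9  -5.7  32. ] ang top 17.2 29.772473319129414 side 16.70276933360311
  depth piston 911.7395 [4.655e+02 4.000e-01 8.990e+01]
  minrect body ((467.6810607910156, 5.109485626220703), (117.91650390625, 111.00830841064453), 0.7366393804550171)
R (351.9941775836972, 314.7612809315866) ((352.0957336425781, 314.7234191894531), 6.507094383239746) [ 437.9 -149.3   88.5] side ((266.0572509765625, 281.746337890625), (7.7026896476745605, 12.580985069274902), 84.22073364257812) [ 434.2 -151.    88.5]
  brass 352.1290322580645 329.61290322580646 31 [ 407.1 -153.3   32. ] [ 405.6 -153.    32. ] ang top 7.3 31.127253588449847 side 3.978148508217986
  depth piston 909.386 [ 437.5 -149.3   88.4]
  minrect body ((436.1004943847656, -151.3588104248047), (120.01348114013672, 115.4501953125), 2.4811859130859375)
red ((463.1445617675781, -330.5791320800781), (125.36436462402344, 206.6279754638672), 85.03446960449219)
wood ((467.7159118652344, 167.18588256835938), (229.10400390625, 120.44414520263672), 1.7955752611160278) (160, 240, 62, 117)
```

```bash
cat >> h.py <<'E'
from scipy.spatial.transform import Rotation as Rn
def Rq(q): return Rn.from_quat([q[1],q[2],q[3],q[0]])
def Rdown(deg): # tool x down, tool y at heading deg (world)
    a=np.radians(deg);x=np.array([0,0,-1.]);y=np.array([np.cos(a),np.sin(a),0]);return Rn.from_matrix(np.stack([x,y,np.cross(x,y)],1))
def heading(s): 
    y=Rq(s['ee_rot']).as_matrix()[:,1];return np.degrees(np.arctan2(y[1],y[0]))
def plan(s,pos,deg=None):
    R=Rq(s['ee_rot']);
    d=R.inv().apply(np.array(pos)-s['ee_pos'])/1000
    rv=(R.inv()*Rdown(deg)).as_rotvec() if deg is not None else np.zeros(3)
    print('shift m',d.round(4),'rotvec',rv.round(4),'rows min',np.linalg.norm(d)/.0625,np.degrees(np.linalg.norm(rv))/10.7)
def wray(o,u,v,z):
    a=np.array([u-o['cx'],v-o['cy']]);r=np.linalg.norm(a);th=r/o['fx']
    d=np.append(a/max(r,1e-9)*np.sin(th),np.cos(th))
    V=o['view'];R=V[:3,:3];C=-R.T@V[:3,3];d=R.T@d
    return C+d*(z-C[2])/d[2]
def wproj(o,p):
    c=o['view'][:3,:3]@np.array(p,float)+o['view'][:3,3];r=np.hypot(c[0],c[1]);th=np.arctan2(r,c[2])
    return o['cx']+c[0]/r*th*o['fx'],o['cy']+c[1]/r*th*o['fy']
E
python3 - <<'E'
from h import *
from rig import monitor,bot
s=monitor.get_state();print(heading(s),Rq(s['ee_rot']).as_matrix().round(3).tolist())
for d in (107,-73): plan(s,(400,2,200),d)
E
```

```text
73.85382501401041 [[-0.001, 0.278, 0.961], [-0.001, 0.961, -0.278], [-1.0, -0.001, -0.0]]
shift m [ 0.0385 -0.4614  0.3838] rotvec [-0.5785 -0.0007  0.0012] rows min 9.621866392966675 3.0977826942371354
shift m [ 0.0385 -0.4614  0.3838] rotvec [2.5631e+00 1.6000e-03 9.0000e-04] rows min 9.621866392966675 13.724656243144764
```

Emit:
{"method": "drive_tool", "body": {"moves": [[0.088,0,-0.046,0.038,-0.11,0,0],[0.088,0,-0.092,0.076,-0.22,0,0],[0.088,0.01,-0.138,0.114,-0.33,0,0],[0.088,0.02,-0.184,0.152,-0.44,0,0],[0.088,0.03,-0.23,0.19,-0.578,0,0]]}}

```text
t: 0.78
ee_pos: [277.7, 279.6, 208.9]
ee_rot: [0.7, -0.103, 0.699, 0.103]
ft_force: [1.1, 0.2, -0.2]
width: 87.9
```

```bash
python3 - <<'E'
from h import *
from rig import monitor,bot
s=monitor.get_state();print(s['t'],s['ee_pos'],heading(s));plan(s,(400,-10,205),107)
E
```

```text
0.775 [277.7316154  279.6419262  208.92353196] 106.82613331789456
shift m [ 0.004  -0.3126  0.0332] rotvec [-0.003   0.0005  0.0001] rows min 5.030655397789709 0.016475234089240454
```

Emit:
{"method": "drive_tool", "body": {"moves": [[0.088,0,-0.06,0.007,0,0,0],[0.088,0,-0.12,0.014,0,0,0],[0.088,0,-0.18,0.021,0,0,0],[0.088,0,-0.24,0.027,0,0,0],[0.088,0.004,-0.3,0.033,0,0,0]]}}

```text
t: 1.4
ee_pos: [395.3, 1.1, 205.7]
ee_rot: [0.7, -0.102, 0.699, 0.102]
ft_force: [0.9, 0.4, -0.5]
width: 87.8
```

```bash
python3 - <<'E'
from h import *
from rig import monitor,bot,optics
s=monitor.get_state();print(s['t'],s['ee_pos'],heading(s),s['ft_force'])
o=optics.snapshot('wrist');np.savez('w1.npz',**o);cv2.imwrite('pics/w1.png',o['img'][:,:,::-1])
E
```

```text
1.4 [395.25784272   1.12248235 205.6719722 ] 106.53640279930316 [ 0.87170897  0.39343749 -0.50549934]
```

View pics/w1.png

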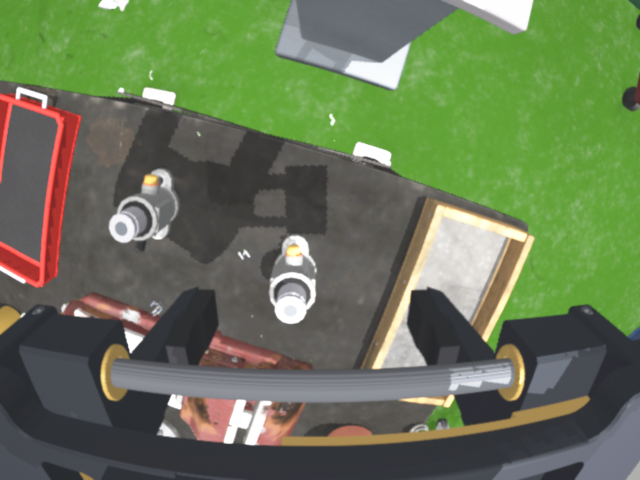

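```bash
python3 - <<'E'
from h import *
o=load('w1.npz');V=o['view'];print('C',-V[:3,:3].T@V[:3,3],V[2,:3])
im=o['img'].astype(int)
z=np.hstack([cv2.resize(o['img'][220:340,235:355,::-1],None,fx=3.3,fy=3.3,interpolation=cv2.INTER_CUBIC),cv2.resize(o['img'][155:275,90:210,::-1],None,fx=3.3,fy=3.3,interpolation=cv2.INTER_CUBIC)])
cv2.imwrite('pics/z1.png',z)
for n,(u,v),(bu,bv) in [('L',(291,308),(294,250)),('R',(123,228),(150,182))]:
    m=np.zeros((480,640),np.uint8);r=18;m[v-r:v+r+1,u-r:u+r+1]=im[v-r:v+r+1,u-r:u+r+1].min(-1)>205
    m=cv2.morphologyEx(m,cv2.MORPH_OPEN,np.ones((3,3),np.uint8));c=max(cv2.findContours(m,0,2)[0],key=cv2.contourArea);h=cv2.minEnclosingCircle(c);e=cv2.fitEllipse(c)
    b=np.zeros((480,640),bool);b[bv-14:bv+15,bu-14:bu+15]=(im[...,0]-im[...,2])[bv-14:bv+15,bu-14:bu+15]>60;y,x=np.nonzero(b)
    P=wray(o,*e[0],88.5);B=wray(o,x.mean(),y.mean(),32)
    d=P-B;print(n,h,e,P.round(1),B.round(1),np.degrees(np.arctan2(d[1],d[0])),np.hypot(*d[:2]))
# tray rim corners wood
for nm,zz,ps in [('wood',36,[(430,198),(533,236)]),('red',37,[(80,115),(45,283)])]:
    for p in ps: print(nm,wray(o,*p,zz).round(1))
E
```

```text
C [315.14086911 -21.16095747 350.18514844] [ 0.30634073  0.08985304 -0.94767177]
L ((291.41748046875, 306.388671875), 17.74413299560547) ((290.59033203125, 308.88946533203125), (26.810997009277344, 33.56681442260742), 84.72621154785156) [463.    4.1  88.5] [435.3  -4.7  32. ] 17.61218660771222 29.115977691292276
R ((121.375, 227.75), 14.429346084594727) ((121.52278900146484, 227.74427795410156), (23.322040557861328, 28.468515396118164), 153.68202209472656) [ 435.6 -146.6   88.5] [ 406.8 -150.2   32. ] 7.157804082924817 29.014247114460684
wood [351.3  99.   36. ]
wood [351.9 222.5  36. ]
red [ 361.5 -237.2   37. ]
red [ 556.5 -270.2   37. ]
```

View pics/z1.png

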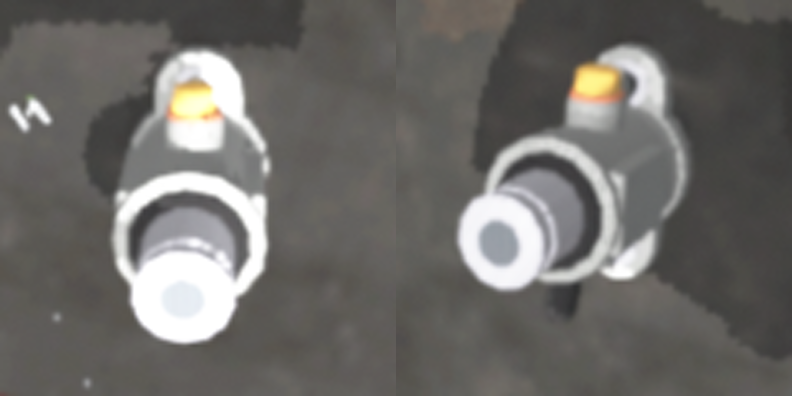

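```bash
python3 - <<'E'
from h import *
from rig import monitor
o=load('w1.npz');print(wray(o,290.2,310.3,88.5),wray(o,120.6,228,88.5))
t=load('top0.npz');print(ray_plane(t,271.7,299.3,88.5),ray_plane(t,352.3,314.9,88.5))
s=monitor.get_state();plan(s,(464.5,2.5,108),107)
E
```

```text
[464.39469816   4.17256443  88.5       ] [ 436.07201424 -147.44129272   88.5       ]
[464.87543425   1.06609346  88.5       ] [ 437.67988906 -149.85326874   88.5       ]
shift m [ 0.0977 -0.0111  0.0664] rotvec [-0.0123  0.0012  0.005 ] rows min 1.8978258266867332 0.07151452167905731
```

Emit:
{"method": "drive_tool", "body": {"moves": [[0,0.02,-0.004,0.024,0,0,0.005],[0,0.05,-0.008,0.048,0,0,0.005],[0,0.075,-0.011,0.066,-0.012,0,0.005],[0,0.09,-0.011,0.066,-0.012,0,0.005],[0,0.098,-0.011,0.066,-0.012,0,0.005]]}}

```text
t: 2.08
ee_pos: [459.9, 11.9, 106.3]
ee_rot: [0.698, -0.104, 0.7, 0.108]
ft_force: [-0.0, -0.4, 0.6]
width: 40.1
```

```bash
python3 - <<'E'
from h import *
from rig import monitor,optics
s=monitor.get_state();print(s['t'],s['ee_pos'],heading(s),s['ft_force'],s['width']);plan(s,(464.5,2.5,108),107)
for n in('side','top'):
    o=optics.snapshot(n);np.savez(n+'2.npz',**o);s=o['img'][:,:,::-1]
    c=s[170:290,190:320] if n=='side' else s[230:350,210:340]
    cv2.imwrite(f'pics/{n}2.png',cv2.resize(c,None,fx=4,fy=4,interpolation=cv2.INTER_CUBIC))
E
```

```text
2.075 [459.88420791  11.87044759 106.33593932] 107.26182772137018 [-0.04507377 -0.43552042  0.56093848] 40.13320559888729
shift m [-0.0017 -0.0103  0.0016] rotvec [ 0.0046 -0.0018 -0.006 ] rows min 0.16923728959160445 0.04147254534290846
```

View pics/side2.png

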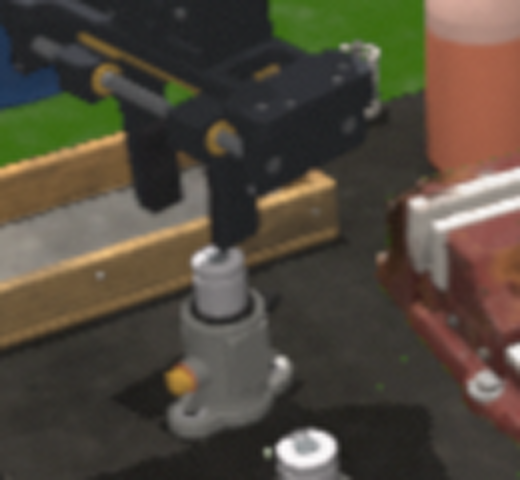

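Emit:
{"method": "drive_tool", "body": {"moves": [[0,0,0,0,0,0,0],[0,0,0,0,0,0,0]]}}

```text
t: 2.42
ee_pos: [461.5, 11.4, 108.2]
ee_rot: [0.699, -0.105, 0.699, 0.108]
ft_force: [-0.3, 0.8, 0.1]
width: 12.1
```

```bash
python3 - <<'E'
from h import *
from rig import monitor,optics
s=monitor.get_state();print(s['t'],s['ee_pos'],heading(s),s['ft_force'],s['width']);plan(s,(464.5,2.5,95),107)
E
```

```text
2.425 [461.49020116  11.35642772 108.19118975] 107.24722000329142 [-0.27150274  0.78417603  0.05518054] 12.104228061988982
shift m [ 0.0132 -0.0094  0.0002] rotvec [ 0.0043  0.0016 -0.0041] rows min 0.25873671580581237 0.032807497612400774
```

Emit:
{"method": "drive_tool", "body": {"moves": [[0,0.003,-0.005,0,0,0,0],[0,0.007,-0.0095,0,0,0,0],[0,0.01,-0.0095,0,0,0,0],[0,0.01,-0.0095,0,0,0,0]]}}

```text
t: 2.92
ee_pos: [463.5, 2.5, 96.7]
ee_rot: [0.699, -0.104, 0.7, 0.108]
ft_force: [-0.3, 0.7, 0.2]
width: 0.3
```

```bash
python3 - <<'E'
from h import *
from rig import monitor,optics
s=monitor.get_state();print(s['t'],s['ee_pos'],heading(s),s['ft_force'],s['width'])
a=[]
for n in('side','top'):
    o=optics.snapshot(n);np.savez(n+'2.npz',**o);s=o['img'][:,:,::-1]
    c=s[190:290,190:290] if n=='side' else s[250:350,220:320]
    a.append(cv2.resize(c,None,fx=4,fy=4,interpolation=cv2.INTER_CUBIC))
cv2.imwrite(f'pics/p3.png',np.hstack(a))
E
```

```text
2.925 [463.47610497   2.48489586  96.74132383] 107.23622074799285 [-0.3140908   0.68521511  0.17914982] 0.29565172327021927
```

View pics/p3.png

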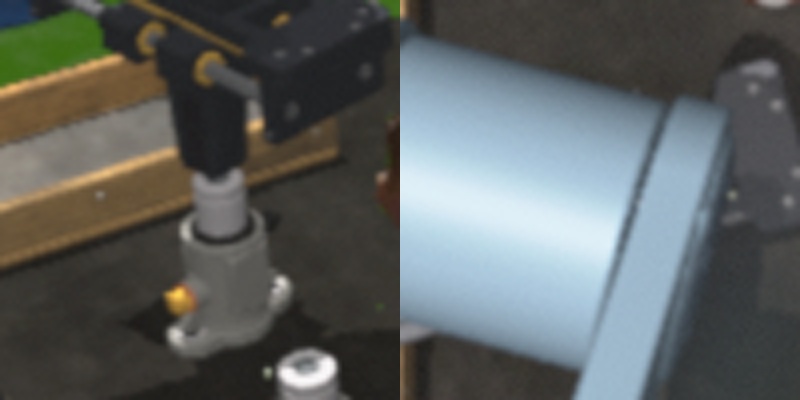

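Emit:
{"method": "drive_tool", "body": {"moves": [[0,0.003,0,0,0,0,0],[0,0.006,0,0,0,0,0],[0,0.009,0,0,0,0,0],[0,0.011,0,0,0,0,0],[0,0.013,0,0,0,0,0]]}}

```text
t: 3.65
ee_pos: [463.8, 2.6, 84.1]
ee_rot: [0.699, -0.104, 0.699, 0.108]
ft_force: [-0.4, -0.5, 1.7]
width: 0.3
```

Emit:
{"method": "drive_tool", "body": {"moves": [[0,0.001,0,0,0,0,0],[0,0.002,0,0,0,0,0],[0,0.003,0,0,0,0,0],[0,0.004,0,0,0,0,0]]}}

```text
t: 4.15
ee_pos: [463.8, 2.6, 80.2]
ee_rot: [0.699, -0.104, 0.699, 0.108]
ft_force: [-0.0, 0.0, 1.6]
width: 0.7
```

Emit:
{"method": "drive_tool", "body": {"moves": [[0,0.001,0,0,0,0,0],[0,0.002,0,0,0,0,0],[0,0.0025,0,0,0,0,0]]}}

```text
t: 4.53
ee_pos: [463.8, 2.6, 77.7]
ee_rot: [0.699, -0.104, 0.699, 0.108]
ft_force: [-0.8, 0.8, 1.2]
width: 0.3
```

Emit:
{"method": "drive_tool", "body": {"moves": [[0,0.001,0,0,0,0,0],[0,0.002,0,0,0,0,0],[0,0.003,0,0,0,0,0]]}}

```text
t: 4.9
ee_pos: [463.8, 2.6, 74.7]
ee_rot: [0.699, -0.104, 0.699, 0.108]
ft_force: [-1.0, 0.3, 1.0]
width: 0.3
```

Emit:
{"method": "drive_tool", "body": {"moves": [[0,0.001,0,0,0,0,0],[0,0.002,0,0,0,0,0],[0,0.003,0,0,0,0,0],[0,0.004,0,0,0,0,0]]}}

```text
t: 5.4
ee_pos: [463.8, 2.6, 70.7]
ee_rot: [0.699, -0.104, 0.699, 0.108]
ft_force: [0.1, 0.2, 0.7]
width: 0.4
```

Emit:
{"method": "drive_tool", "body": {"moves": [[0,0.001,0,0,0,0,0],[0,0.002,0,0,0,0,0],[0,0.003,0,0,0,0,0],[0,0.004,0,0,0,0,0]]}}

```text
t: 5.9
ee_pos: [463.8, 2.6, 66.7]
ee_rot: [0.699, -0.104, 0.699, 0.108]
ft_force: [-0.9, -0.7, 1.6]
width: 0.6
```

Emit:
{"method": "drive_tool", "body": {"moves": [[0,0.001,0,0,0,0,0],[0,0.002,0,0,0,0,0],[0,0.003,0,0,0,0,0]]}}

```text
t: 6.28
ee_pos: [463.8, 2.6, 63.8]
ee_rot: [0.699, -0.104, 0.699, 0.108]
ft_force: [-1.8, -0.5, 5.5]
width: 0.3
```

Emit:
{"method": "drive_tool", "body": {"moves": [[0,0.0006,0,0,0,0,0],[0,0.0008,0,0,0,0,0],[0,0.0008,0,0,0,0,0]]}}

```text
t: 6.65
ee_pos: [463.9, 2.6, 63.2]
ee_rot: [0.699, -0.104, 0.699, 0.108]
ft_force: [-2.0, -0.8, 6.2]
width: 0.0
```

Emit:
{"method": "drive_tool", "body": {"moves": [[0,-0.01,0,0,0,0,0],[0,-0.045,0,0,0,0,0],[0,-0.05,0,0,0,0,0],[0,-0.05,0,0,0,0,0]]}}

```text
t: 7.15
ee_pos: [464.0, 2.4, 113.1]
ee_rot: [0.699, -0.104, 0.699, 0.108]
ft_force: [0.2, 0.4, -0.3]
width: 0.5
```

```bash
python3 - <<'E'
from h import *
from rig import monitor,optics
s=monitor.get_state();print(s['t'],s['ee_pos'],heading(s),s['ft_force'],s['width']);plan(s,(437,-148.7,98),96)
o=optics.snapshot('wrist');np.savez('w4.npz',**o);cv2.imwrite('pics/w4.png',o['img'][:,:,::-1])
E
```

```text
7.15 [463.9644609    2.4468982  113.06338191] 107.25403688940133 [ 0.19697064  0.43123862 -0.3485062 ] 0.4750118899348358
shift m [ 0.0144 -0.1364 -0.0706] rotvec [ 0.1964  0.0003 -0.0047] rows min 2.4683272372025615 1.05206894484014
```

View pics/w4.png

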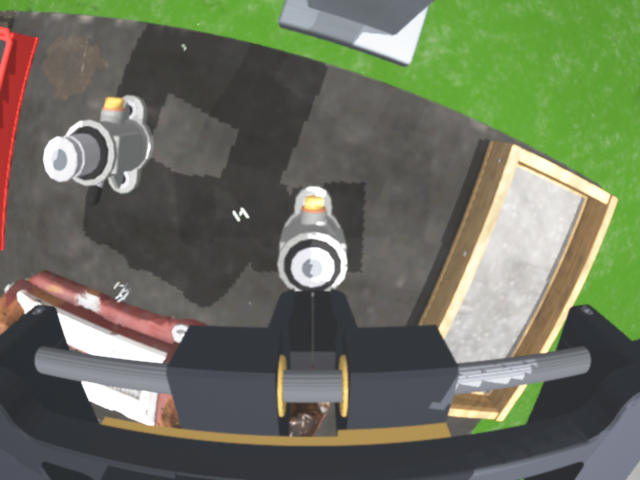

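Emit:
{"method": "drive_tool", "body": {"moves": [[0,0,-0.045,-0.023,0.09,0,0],[0,0,-0.09,-0.046,0.196,0,0],[0,0,-0.136,-0.0706,0.196,0,-0.004],[0,0.01,-0.1364,-0.0706,0.196,0,-0.004],[0,0.015,-0.1364,-0.0706,0.196,0,-0.004]]}}

```text
t: 7.82
ee_pos: [435.8, -147.8, 95.5]
ee_rot: [0.705, -0.036, 0.707, 0.038]
ft_force: [-0.0, -0.2, -0.5]
width: 0.3
```

```bash
python3 - <<'E'
from h import *
from rig import monitor,optics
o=optics.snapshot('side');c=o['img'][:,:,::-1][220:340,210:330]
cv2.imwrite(f'pics/p5.png',cv2.resize(c,None,fx=4,fy=4,interpolation=cv2.INTER_CUBIC))
s=monitor.get_state();print(s['t'],s['ee_pos'],heading(s),s['ft_force'],s['width']);plan(s,(437,-148.7,96),96)
E
```

```text
7.875 [ 435.66743103 -147.10566915   95.17874135] 96.04045949416268 [-0.70437708  0.49320564 -0.20068713] 0.31106680846836565
shift m [-0.0008 -0.0017  0.0012] rotvec [ 0.0007 -0.0033 -0.0037] rows min 0.03574880076608659 0.026556624104901318
```

View pics/p5.png

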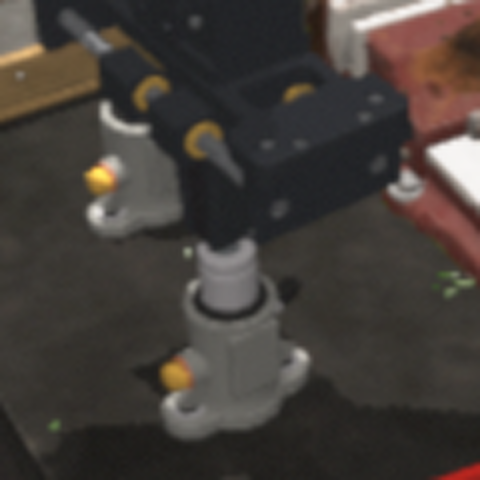

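Emit:
{"method": "drive_tool", "body": {"moves": [[0,0.003,-0.0015,0.001,0,0,0],[0,0.006,-0.0015,0.001,0,0,0],[0,0.008,-0.0015,0.001,0,0,0],[0,0.01,-0.0015,0.001,0,0,0],[0,0.012,-0.0015,0.001,0,0,0]]}}

```text
t: 8.5
ee_pos: [438.2, -149.9, 85.3]
ee_rot: [0.706, -0.037, 0.706, 0.038]
ft_force: [0.1, 1.5, 1.7]
width: -0.1
```

Emit:
{"method": "drive_tool", "body": {"moves": [[0,0.001,0,0,0,0,0],[0,0.002,0,0,0,0,0],[0,0.0025,0,0,0,0,0]]}}

```text
t: 8.88
ee_pos: [438.1, -150.2, 82.7]
ee_rot: [0.706, -0.037, 0.706, 0.037]
ft_force: [-0.1, 2.0, 0.9]
width: 0.2
```

Emit:
{"method": "drive_tool", "body": {"moves": [[0,0.001,0,0,0,0,0],[0,0.002,0,0,0,0,0],[0,0.0025,0,0,0,0,0]]}}

```text
t: 9.25
ee_pos: [438.1, -150.2, 80.2]
ee_rot: [0.706, -0.037, 0.706, 0.037]
ft_force: [0.1, 2.1, 1.4]
width: 0.3
```

Emit:
{"method": "drive_tool", "body": {"moves": [[0,0.001,0,0,0,0,0],[0,0.002,0,0,0,0,0]]}}

```text
t: 9.5
ee_pos: [438.1, -150.1, 78.2]
ee_rot: [0.706, -0.037, 0.706, 0.037]
ft_force: [-0.1, 1.2, 3.0]
width: 0.5
```

Force may be starting to climb; small steps.

Emit:
{"method": "drive_tool", "body": {"moves": [[0,0.001,0,0,0,0,0],[0,0.001,0,0,0,0,0]]}}

```text
t: 9.75
ee_pos: [438.1, -150.2, 77.2]
ee_rot: [0.706, -0.037, 0.706, 0.037]
ft_force: [1.0, 1.2, 2.0]
width: 0.3
```

Emit:
{"method": "drive_tool", "body": {"moves": [[0,0.001,0,0,0,0,0],[0,0.0015,0,0,0,0,0],[0,0.0015,0,0,0,0,0]]}}

```text
t: 10.12
ee_pos: [438.1, -150.2, 75.9]
ee_rot: [0.706, -0.037, 0.706, 0.037]
ft_force: [-0.2, 1.8, 5.0]
width: 0.1
```

Emit:
{"method": "drive_tool", "body": {"moves": [[0,0.0005,0,0,0,0,0],[0,0.001,0,0,0,0,0],[0,0.001,0,0,0,0,0]]}}

```text
t: 10.5
ee_pos: [438.1, -150.2, 75.1]
ee_rot: [0.706, -0.037, 0.706, 0.037]
ft_force: [-0.8, 1.8, 7.1]
width: 0.8
```

Emit:
{"method": "drive_tool", "body": {"moves": [[0,-0.004,0,0,0,0,0],[0,-0.02,0,0,0,0,0],[0.088,-0.03,0,0,0,0,0],[0.088,-0.03,0,0,0,0,0],[0.088,-0.03,0,0,0,0,0]]}}

```text
t: 11.12
ee_pos: [437.9, -150.1, 104.7]
ee_rot: [0.706, -0.037, 0.706, 0.037]
ft_force: [0.3, 0.6, -0.1]
width: 28.1
```

```bash
python3 - <<'E'
from h import *
from rig import monitor,optics
o=optics.snapshot('wrist');np.savez('w6.npz',**o);cv2.imwrite('pics/w6.png',o['img'][:,:,::-1])
s=monitor.get_state();print(s['t'],s['ee_pos'],heading(s),s['ft_force'],s['width'])
E
```

```text
11.175 [ 437.77567212 -149.95540061  104.49374334] 96.0217431650823 [ 1.58505753 -0.57325358 -0.3193505 ] 32.068335376679
```

View pics/w6.png

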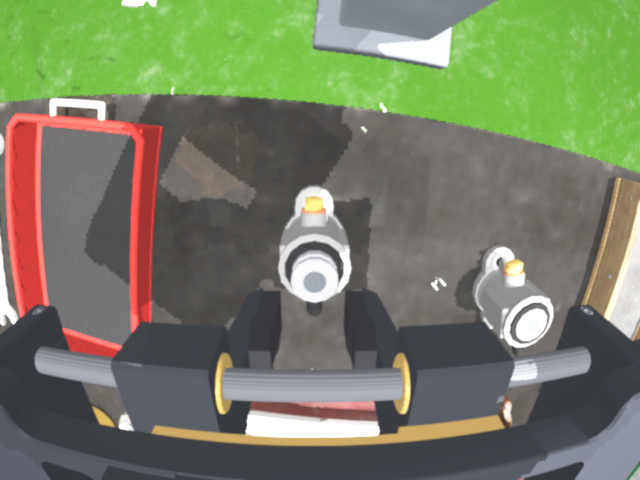

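Emit:
{"method": "drive_tool", "body": {"moves": [[0.088,0,0,0,0,0,0],[0.088,0,0,0,0,0,0],[0.088,0,0,0,0,0,0],[0.088,0.015,0,0,0,0,0],[0.088,0.035,0,0,0,0,0]]}}

```text
t: 11.8
ee_pos: [438.2, -150.2, 68.9]
ee_rot: [0.706, -0.037, 0.706, 0.037]
ft_force: [0.2, 0.1, 0.5]
width: 82.3
```

Emit:
{"method": "drive_tool", "body": {"moves": [[0.088,0.015,0,0,0,0,0],[0.088,0.03,0,0,0,0,0],[0.088,0.042,0,0,0,0,0],[0.088,0.047,0,0,0,0,0],[0.03,0.047,0,0,0,0,0]]}}

```text
t: 12.42
ee_pos: [437.9, -150.0, 22.5]
ee_rot: [0.706, -0.037, 0.706, 0.038]
ft_force: [-0.2, -0.7, -0.2]
width: 80.3
```

Emit:
{"method": "drive_tool", "body": {"moves": [[0.03,0,0,0,0,0,0],[0.03,0,0,0,0,0,0],[0.03,0,0,0,0,0,0],[0.03,0,0,0,0,0,0],[0.03,0,0,0,0,0,0]]}}

```text
t: 13.05
ee_pos: [438.0, -149.8, 22.9]
ee_rot: [0.706, -0.037, 0.706, 0.038]
ft_force: [0.1, 2.1, 3.9]
width: 39.8
```

Emit:
{"method": "drive_tool", "body": {"moves": [[0.03,0,0,0,0,0,0],[0.03,0,0,0,0,0,0],[0.03,-0.005,0,0,0,0,0]]}}

```text
t: 13.42
ee_pos: [437.1, -149.7, 27.1]
ee_rot: [0.705, -0.037, 0.707, 0.038]
ft_force: [-0.1, 0.4, -5.9]
width: 39.9
```

Emit:
{"method": "drive_tool", "body": {"moves": [[0.03,-0.02,0,0,0,0,0],[0.03,-0.04,0,0,0,0,0],[0.03,-0.06,0,0,0,0,0],[0.03,-0.07,0,0,0,0,0],[0.03,-0.07,0,0,0,0,0]]}}

```text
t: 14.05
ee_pos: [438.1, -150.3, 97.9]
ee_rot: [0.706, -0.037, 0.706, 0.037]
ft_force: [0.1, 0.3, -5.8]
width: 39.7
```

```bash
python3 - <<'E'
from h import *
from rig import monitor,optics
o=optics.snapshot('wrist');np.savez('w7.npz',**o);cv2.imwrite('pics/w7.png',o['img'][:,:,::-1])
s=monitor.get_state();print(s['t'],s['ee_pos'],heading(s),s['ft_force'],s['width']);plan(s,(462,-331,90),85.5)
E
```

```text
14.1 [ 437.73042671 -150.02278435   97.32120394] 96.0185090264427 [-0.89663248  0.93264856 -4.86084244] 39.7640327792923
shift m [ 0.0071 -0.1825  0.0052] rotvec [ 0.1836 -0.001  -0.001 ] rows min 2.9239037926719442 0.9830681731211797
```

View pics/w7.png

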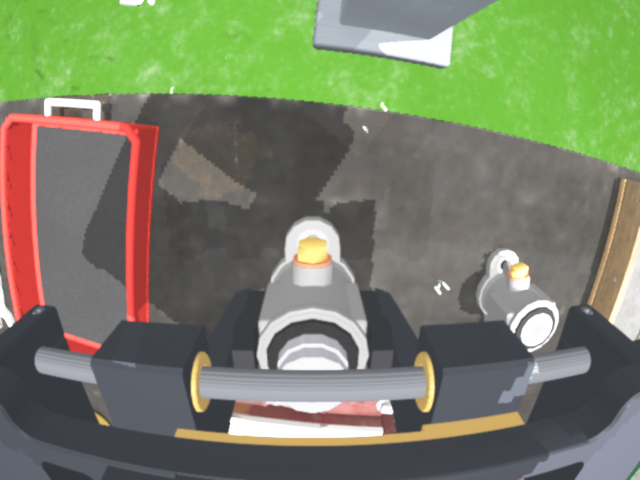

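Emit:
{"method": "drive_tool", "body": {"moves": [[0.03,0,-0.045,0.001,0.05,0,0],[0.03,0,-0.09,0.002,0.1,0,0],[0.03,0,-0.14,0.004,0.15,0,0],[0.03,0,-0.1825,0.005,0.183,0,0],[0.03,0.005,-0.1825,0.005,0.183,0,0]]}}

```text
t: 14.72
ee_pos: [462.1, -334.3, 91.8]
ee_rot: [0.706, 0.029, 0.707, -0.029]
ft_force: [0.2, -0.2, -6.3]
width: 40.2
```

```bash
python3 - <<'E'
from h import *
from rig import monitor,optics
a=[]
for n in ('wrist','top'):
    o=optics.snapshot(n);np.savez(n[0]+'8.npz',**o);i=o['img'][:,:,::-1]
    a.append(cv2.resize(i,(400,300)) if n=='wrist' else i[200:400,350:550].repeat(2,0).repeat(2,1)[50:350])
cv2.imwrite('pics/p8.png',np.hstack(a))
s=monitor.get_state();print(s['t'],s['ee_pos'],heading(s),s['ft_force'],s['width']);plan(s,(462,-331,26),85.5)
o=load('w8.npz')
# inner mat edges
im=o['img'].astype(int);r=((im[...,0]>120)&(im[...,1]<70)&(im[...,2]<70)).astype(np.uint8)
P=[wray(o,u,v,36) for v,u in np.argwhere(r) if v<300]
print(cv2.minAreaRect(np.array(P)[:,:2].astype(np.float32)))
E
```

```text
14.825 [ 460.82124992 -330.07622409   90.30937108] 85.4887194219333 [-0.46015357  0.38930299 -5.72227127] 39.60497048664819
shift m [ 0.0643 -0.0011  0.0015] rotvec [-0.0002 -0.0038 -0.004 ] rows min 1.0292289025091947 0.029459022862559196
((425.1469421386719, -326.25823974609375), (112.03031158447266, 123.79246520996094), 84.79480743408203)
```

View pics/p8.png

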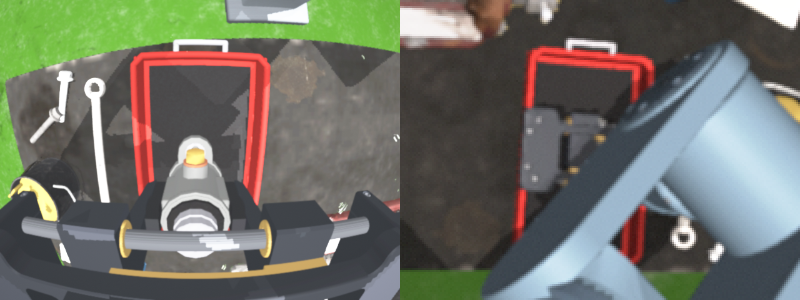

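Emit:
{"method": "drive_tool", "body": {"moves": [[0.03,0.025,0,0.001,0,0,0],[0.03,0.045,0,0.001,0,0,0],[0.03,0.055,0,0.001,0,0,0],[0.03,0.06,0,0.001,0,0,0],[0.03,0.062,0,0.001,0,0,0]]}}

```text
t: 15.45
ee_pos: [463.3, -331.2, 30.7]
ee_rot: [0.706, 0.028, 0.707, -0.027]
ft_force: [-0.3, 0.0, -5.2]
width: 39.7
```

Emit:
{"method": "drive_tool", "body": {"moves": [[0.03,0.001,0,0,0,0,0],[0.03,0.001,0,0,0,0,0]]}}

```text
t: 15.7
ee_pos: [463.3, -331.4, 30.0]
ee_rot: [0.707, 0.028, 0.707, -0.027]
ft_force: [0.6, 0.1, -4.9]
width: 39.5
```

Emit:
{"method": "drive_tool", "body": {"moves": [[0.03,0.001,0,0,0,0,0],[0.03,0.002,0,0,0,0,0],[0.03,0.003,0,0,0,0,0],[0.03,0.003,0,0,0,0,0]]}}

```text
t: 16.2
ee_pos: [463.0, -331.0, 26.4]
ee_rot: [0.706, 0.028, 0.707, -0.027]
ft_force: [-0.1, 0.0, -5.5]
width: 39.9
```

Emit:
{"method": "drive_tool", "body": {"moves": [[0.03,0.0005,0,0,0,0,0],[0.03,0.001,0,0,0,0,0],[0.03,0.001,0,0,0,0,0]]}}

```text
t: 16.58
ee_pos: [463.1, -331.1, 25.9]
ee_rot: [0.706, 0.028, 0.707, -0.027]
ft_force: [-1.3, 1.7, 0.9]
width: 39.5
```

Down on the floor. Release to about 52 mm, then rise.

Emit:
{"method": "drive_tool", "body": {"moves": [[0.052,0,0,0,0,0,0],[0.052,0,0,0,0,0,0],[0.052,0,0,0,0,0,0],[0.052,0,0,0,0,0,0]]}}

```text
t: 17.08
ee_pos: [463.2, -331.2, 25.7]
ee_rot: [0.706, 0.028, 0.707, -0.027]
ft_force: [0.5, 0.2, 0.0]
width: 52.2
```

Emit:
{"method": "drive_tool", "body": {"moves": [[0.052,-0.015,0,0,0,0,0],[0.052,-0.03,0,0,0,0,0],[0.052,-0.055,0,0,0,0,0],[0.052,-0.09,0,0,0,0,0],[0.088,-0.09,0,0,0,0,0]]}}

```text
t: 17.7
ee_pos: [465.1, -333.2, 120.0]
ee_rot: [0.708, 0.026, 0.705, -0.029]
ft_force: [-0.6, 0.4, -0.1]
width: 59.4
```

```bash
python3 - <<'E'
from h import *
from rig import monitor,optics
o=optics.snapshot('wrist');cv2.imwrite('pics/w9.png',o['img'][:,:,::-1])
s=monitor.get_state();print(s['t'],s['ee_pos'],heading(s),s['ft_force'],s['width']);plan(s,(464.5,2.5,116),107)
E
```

```text
17.75 [ 464.12085549 -332.15738161  117.89120079] 85.5398990281168 [ 0.39456688 -0.20897505  0.11049125] 64.1937212748029
shift m [ 0.0011  0.3337 -0.0256] rotvec [-0.3745  0.0021  0.0026] rows min 5.354607041163717 2.0056791091745008
```

View pics/w9.png

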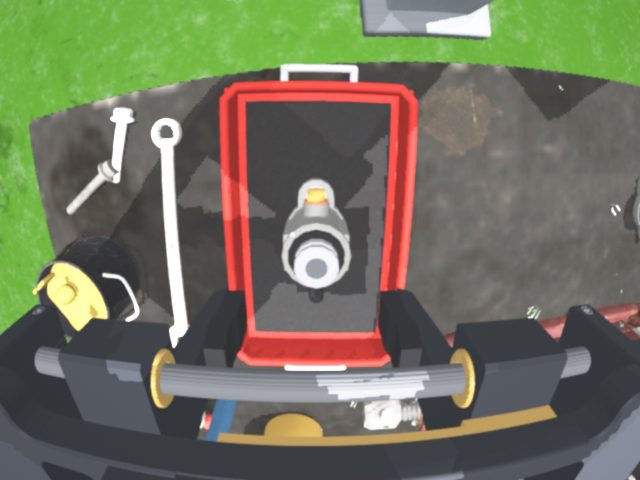

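Emit:
{"method": "drive_tool", "body": {"moves": [[0.088,0,0.05,-0.004,-0.075,0,0],[0.088,0,0.11,-0.008,-0.15,0,0],[0.088,0,0.165,-0.012,-0.225,0,0],[0.088,0,0.22,-0.016,-0.3,0,0],[0.088,0,0.275,-0.021,-0.374,0,0]]}}

```text
t: 18.38
ee_pos: [462.6, -53.4, 115.0]
ee_rot: [0.699, -0.104, 0.7, 0.106]
ft_force: [0.7, -0.0, -0.5]
width: 87.9
```

Emit:
{"method": "drive_tool", "body": {"moves": [[0.088,0,0.05,0,0,0,0],[0.088,0,0.05,0,0,0,0]]}}

```text
t: 18.62
ee_pos: [446.8, -4.5, 114.7]
ee_rot: [0.698, -0.105, 0.7, 0.107]
ft_force: [0.4, -0.2, 1.3]
width: 88.1
```

```bash
python3 - <<'E'
from h import *
from rig import monitor,optics
o=optics.snapshot('wrist');cv2.imwrite('pics/w10.png',o['img'][:,:,::-1])
s=monitor.get_state();print(s['t'],s['ee_pos'],heading(s),s['ft_force'],s['width']);plan(s,(464.3,2.5,80),107)
E
```

```text
18.675 [448.01796557  -6.22000457 115.13974942] 107.1470503252068 [ 0.63916482  0.22313677 -0.13732993] 88.07106930356778
shift m [0.0351 0.0035 0.0182] rotvec [ 0.0026 -0.0017 -0.0016] rows min 0.6351708031637321 0.018518263306659902
```

View pics/w10.png

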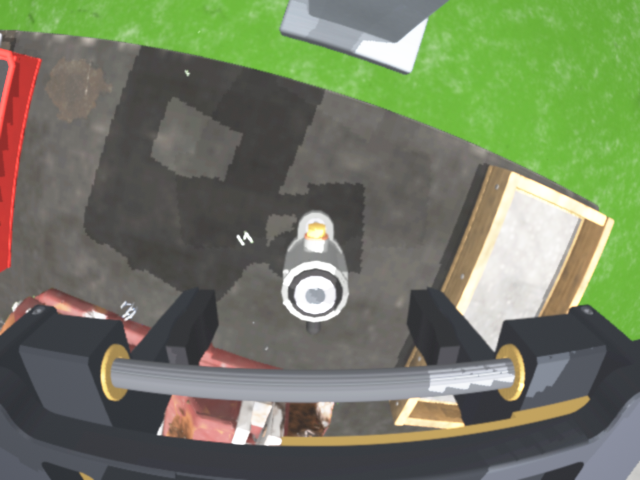

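Emit:
{"method": "drive_tool", "body": {"moves": [[0.088,0,0.003,0.01,0,0,0],[0.088,0.005,0.003,0.018,0,0,0],[0.088,0.03,0.003,0.018,0,0,0],[0.088,0.06,0.003,0.018,0,0,0],[0.088,0.08,0.003,0.018,0,0,0]]}}

```text
t: 19.3
ee_pos: [465.3, -0.1, 34.1]
ee_rot: [0.699, -0.103, 0.7, 0.104]
ft_force: [1.0, 0.3, 0.1]
width: 87.9
```

Emit:
{"method": "drive_tool", "body": {"moves": [[0.088,0.011,0,0,0,0,0],[0.088,0.012,0,0,0,0,0],[0.03,0.012,0,0,0,0,0]]}}

```text
t: 19.68
ee_pos: [466.0, 0.3, 24.3]
ee_rot: [0.7, -0.104, 0.699, 0.104]
ft_force: [0.3, 0.4, 0.6]
width: 80.3
```

Emit:
{"method": "drive_tool", "body": {"moves": [[0.03,0,0,0,0,0,0],[0.03,0,0,0,0,0,0],[0.03,0,0,0,0,0,0],[0.03,0,0,0,0,0,0],[0.03,0,0,0,0,0,0]]}}

```text
t: 20.3
ee_pos: [465.0, 1.3, 24.0]
ee_rot: [0.699, -0.104, 0.7, 0.105]
ft_force: [-0.7, 4.3, 5.5]
width: 39.9
```

Emit:
{"method": "drive_tool", "body": {"moves": [[0.03,-0.005,0,0,0,0,0],[0.03,-0.025,0,0,0,0,0],[0.03,-0.05,0,0,0,0,0],[0.03,-0.07,0,0,0,0,0],[0.03,-0.07,0,0,0,0,0]]}}

```text
t: 20.92
ee_pos: [466.2, 0.1, 94.8]
ee_rot: [0.7, -0.105, 0.699, 0.104]
ft_force: [-0.0, 0.3, -4.9]
width: 40.0
```

Emit:
{"method": "drive_tool", "body": {"moves": [[0.03,0,0,0,0,0,0]]}}

```text
t: 21.05
ee_pos: [464.5, 0.7, 92.8]
ee_rot: [0.699, -0.104, 0.7, 0.105]
ft_force: [-0.2, 0.3, -6.4]
width: 39.6
```

```bash
python3 - <<'E'
from h import *
from rig import monitor,optics
o=optics.snapshot('wrist');np.savez('w11.npz',**o);cv2.imwrite('pics/w11.png',o['img'][:,:,::-1])
s=monitor.get_state();print(s['t'],s['ee_pos'],heading(s),s['ft_force'],s['width']);plan(s,(466,165.5,95),91.3)
E
```

```text
21.1 [464.30086635   0.74174014  92.612589  ] 106.9653513566069 [ 0.41218061  0.11097746 -6.51398727] 39.431306268035335
shift m [-0.0022  0.1571  0.0497] rotvec [ 0.2734 -0.0026 -0.0017] rows min 2.636549064696577 1.4641577736364066
```

View pics/w11.png

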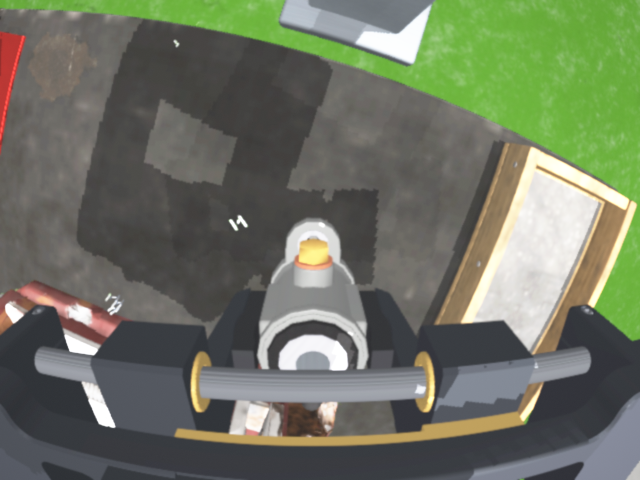

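Emit:
{"method": "drive_tool", "body": {"moves": [[0.03,0,0.04,0.012,0.07,0,0],[0.03,0,0.08,0.025,0.14,0,0],[0.03,0,0.12,0.038,0.21,0,0],[0.03,0,0.157,0.05,0.273,0,0],[0.03,0,0.157,0.05,0.273,0,0]]}}

```text
t: 21.72
ee_pos: [466.2, 167.4, 92.7]
ee_rot: [0.706, -0.009, 0.708, 0.01]
ft_force: [0.1, -0.8, -5.6]
width: 39.9
```

Emit:
{"method": "drive_tool", "body": {"moves": [[0.03,0,0,0,0,0,0]]}}

```text
t: 21.85
ee_pos: [466.5, 165.0, 92.9]
ee_rot: [0.706, -0.009, 0.708, 0.009]
ft_force: [-0.3, -0.5, -6.0]
width: 39.9
```

```bash
python3 - <<'E'
from h import *
from rig import monitor,optics
o=optics.snapshot('wrist');np.savez('w12.npz',**o);cv2.imwrite('pics/w12.png',o['img'][:,:,::-1])
s=monitor.get_state();print(s['t'],s['ee_pos'],heading(s),s['ft_force'],s['width']);plan(s,(466,165.5,30),91.3)
E
```

```text
21.9 [466.77877364 164.64350268  93.16598637] 91.33576731431522 [ 0.07505854 -0.53064209 -6.70559225] 39.50836530636879
shift m [ 0.0632  0.0009 -0.0006] rotvec [ 0.0006 -0.0023 -0.0004] rows min 1.0108254888671921 0.012741777139918378
```

View pics/w12.png

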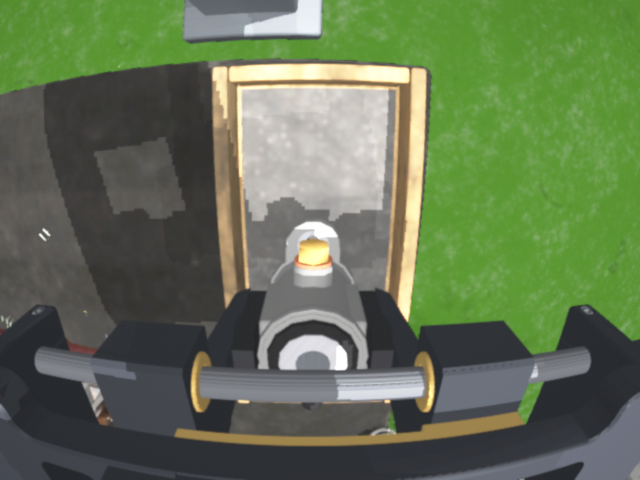

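```bash
python3 - <<'E'
from h import *
o=load('w12.npz');cv2.imwrite('pics/z12.png',cv2.resize(o['img'][50:330,195:445,::-1],None,fx=2.1,fy=2.1))
for p,z in [((213,67),36),((430,68),36),((230,67),36),((411,68),36),((243,88),6),((397,87),6),((222,290),36),((247,290),36),((388,290),36),((411,290),36)]: print(p,z,wray(o,*p,z).round(1))
E
```

```text
(213, 67) 36 [354.8 109.8  36. ]
(430, 68) 36 [351.6 227.9  36. ]
(230, 67) 36 [355.2 119.4  36. ]
(411, 68) 36 [352.9 217.   36. ]
(243, 88) 6 [364.7 121.2   6. ]
(397, 87) 6 [361.4 216.2   6. ]
(222, 290) 36 [486.2 110.9  36. ]
(247, 290) 36 [485.5 126.7  36. ]
(388, 290) 36 [483.7 213.1  36. ]
(411, 290) 36 [483.7 227.8  36. ]
```

View pics/z12.png

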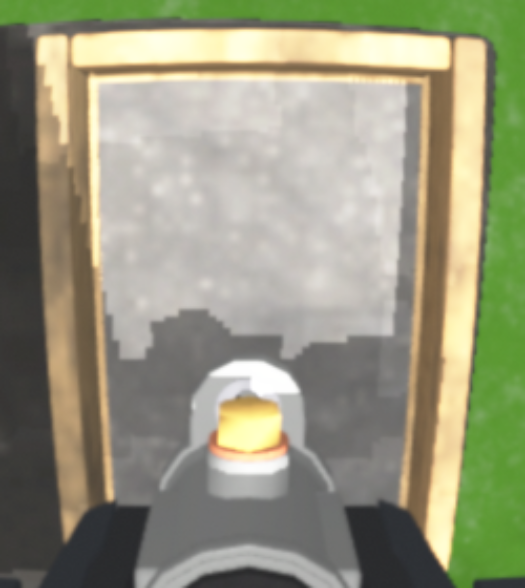

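Emit:
{"method": "drive_tool", "body": {"moves": [[0.03,0.01,0.0015,0,0,0,0],[0.03,0.03,0.0015,0,0,0,0],[0.03,0.045,0.0015,0,0,0,0],[0.03,0.055,0.0015,0,0,0,0],[0.03,0.057,0.0015,0,0,0,0]]}}

```text
t: 22.52
ee_pos: [466.8, 166.6, 36.1]
ee_rot: [0.706, -0.008, 0.708, 0.008]
ft_force: [-0.4, 0.2, -5.4]
width: 39.6
```

Emit:
{"method": "drive_tool", "body": {"moves": [[0.03,0.001,0,0,0,0,0],[0.03,0.002,0,0,0,0,0],[0.03,0.002,0,0,0,0,0]]}}

```text
t: 22.9
ee_pos: [467.6, 167.0, 35.3]
ee_rot: [0.707, -0.008, 0.707, 0.009]
ft_force: [0.6, -0.2, -5.6]
width: 39.9
```

Emit:
{"method": "drive_tool", "body": {"moves": [[0.03,0.0015,0,0,0,0,0],[0.03,0.003,0,0,0,0,0],[0.03,0.004,0,0,0,0,0],[0.03,0.004,0,0,0,0,0]]}}

```text
t: 23.4
ee_pos: [467.1, 166.9, 30.9]
ee_rot: [0.707, -0.008, 0.707, 0.008]
ft_force: [-0.0, -0.1, -5.5]
width: 39.9
```

Emit:
{"method": "drive_tool", "body": {"moves": [[0.03,0.0006,0,0,0,0,0],[0.03,0.001,0,0,0,0,0],[0.03,0.001,0,0,0,0,0]]}}

```text
t: 23.78
ee_pos: [467.3, 166.9, 30.0]
ee_rot: [0.707, -0.008, 0.707, 0.008]
ft_force: [-0.4, -0.6, -5.3]
width: 39.5
```

Emit:
{"method": "drive_tool", "body": {"moves": [[0.03,0.0006,0,0,0,0,0],[0.03,0.001,0,0,0,0,0],[0.03,0.001,0,0,0,0,0]]}}

```text
t: 24.15
ee_pos: [467.4, 166.9, 30.0]
ee_rot: [0.707, -0.008, 0.707, 0.008]
ft_force: [-4.9, -0.9, 8.2]
width: 39.9
```

Emit:
{"method": "drive_tool", "body": {"moves": [[0.05,0,0,0,0,0,0],[0.05,0,0,0,0,0,0],[0.05,0,0,0,0,0,0],[0.05,0,0,0,0,0,0]]}}

```text
t: 24.65
ee_pos: [467.4, 166.9, 29.0]
ee_rot: [0.707, -0.008, 0.707, 0.008]
ft_force: [0.5, -0.3, -0.2]
width: 50.0
```

Emit:
{"method": "drive_tool", "body": {"moves": [[0.05,-0.015,0,0,0,0,0],[0.05,-0.03,0,0,0,0,0],[0.05,-0.06,0,0,0,0,0],[0.05,-0.1,0,0,0,0,0],[0.05,-0.13,0,0,0,0,0]]}}

```text
t: 25.28
ee_pos: [468.1, 166.9, 162.1]
ee_rot: [0.708, -0.008, 0.706, 0.009]
ft_force: [-0.7, -0.5, 0.2]
width: 50.1
```

Emit:
{"method": "drive_tool", "body": {"moves": [[0.05,-0.02,0,-0.04,0,0,0],[0.05,-0.02,0.04,-0.08,0,0,0],[0.05,-0.02,0.08,-0.08,0,0,0],[0.05,-0.02,0.12,-0.08,0,0,0],[0.05,-0.02,0.12,-0.08,0,0,0]]}}

```text
t: 25.9
ee_pos: [384.5, 286.8, 180.6]
ee_rot: [0.707, -0.009, 0.707, 0.01]
ft_force: [0.6, -1.0, -0.0]
width: 49.8
```

```bash
python3 - <<'E'
from h import *
from rig import monitor,optics
s=monitor.get_state();print(s['t'],s['ee_pos'],s['ft_force'],s['width'])
im={}
for n in ('side','top','wrist'):
    o=optics.snapshot(n);im[n]=o['img'][:,:,::-1];np.savez(n+'F.npz',**o)
a=cv2.resize(im['side'],(400,300));b=cv2.resize(im['wrist'],(400,300));c=cv2.resize(im['top'],(400,300))
d=np.hstack([cv2.resize(im['side'][170:270,150:250],(200,200)),cv2.resize(im['side'][320:430,260:370],(200,200))])
d=np.vstack([d,np.zeros((100,400,3),np.uint8)])
cv2.imwrite('pics/final.png',np.vstack([np.hstack([a,b]),np.hstack([c,d])]))
E
```

```text
25.9 [384.5014735  286.83572672 180.55684244] [ 0.56996858 -0.96575135 -0.02960082] 49.82670278444771
```

View pics/final.png

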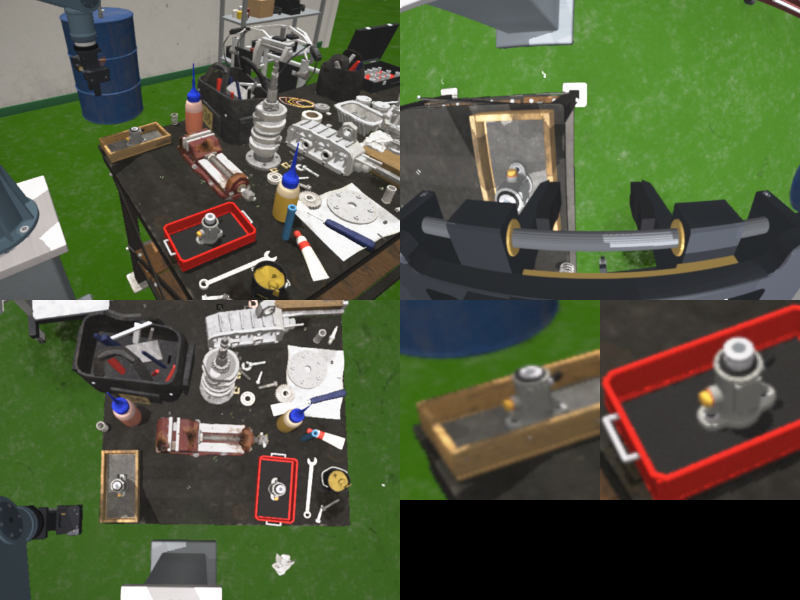

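```bash
python3 - <<'E'
from h import *
o=load('topF.npz');X=cloud(o);im=o['img'].astype(int)
for n,(x,y,z) in {'wood':(467,167,70),'red':(463,-331,80)}.items():
    u,v,_=proj(o,(x,y,z));u=int(round(u));v=int(round(v));print(n,u,v,np.median(X[v-3:v+4,u-3:u+4].reshape(-1,3),0).round(1), X[v-12:v+13,u][:,2].round())
E
```

```text
wood 186 297 [467.3 167.   70.2] [11.  8. 70. 68. 67. 70. 71. 71. 71. 70. 71. 70. 68. 70. 70. 68. 70. 69.
 68. 69. 66. 65.  8. 10.  6.]
red 448 302 [ 463.6 -330.7   80.4] [ 5.  5. 62. 62. 65. 68. 81. 80. 81. 80. 80. 81. 79. 76. 81. 81. 82. 79.
 79. 65. 68. 63. 62.  3.  5.]
```

Both heights match: 70 mm is fully home on the 6 mm wood floor, and 80 mm is about 13 mm in on the red tray's 3 mm floor. Handing in.

```bash
python3 -c "
from rig import job;print(job.close_job())"
```

```text
the job is handed in; nothing more can be done
None
```

I tested both cylinders, placed each one in the tray its result called for, and handed the job in at about 26 s of the 72 s allowed.

- **Cylinder at y ≈ 0:** its piston slid at 1–2 N all the way to its stop, where I held about 6 N. It now stands in the wooden tray.
- **Cylinder at y ≈ -150:** its force climbed from about 13 mm in, and I stopped at about 7 N (15 mm in). It now stands in the red tray with the piston left part-way.

I can't tell which of the two is A and which is B, because they look the same; the placing rule is the same for both.

**Last checks:**
- The top camera's depth put the piston tops at 70.2 mm (about 70 expected if fully home) in the wooden tray and 80.4 mm (about 13 mm in) in the red tray. Depth readings scatter by 1–2 mm, so they confirm the positions only to that accuracy.
- Both cylinders looked upright near their tray centres. The bottles and blue tube looked undisturbed in the final picture; I did not measure them or check the valve spring separately.
- The arm was clear of everything.

**Disagreements:** the wrist camera read y about 2–3 mm higher than the top camera, and I allowed for that when placing. The wooden-tray cylinder was pressed down with about 8 N (14 N counting its weight) when it was set down. That load was on its foot, not on the piston.

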